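Present the bent candle spike in the bench vice

TASK

One of the four brass candle spikes in the wooden block is bent. Lift it out, carry it clear over the bottles and the carton to the open bench vice, and hold it there upright: its threaded shank down about midway between the jaws and near the middle of their length, its barrel about a centimetre above the jaw tops, the bent point leaning straight across the jaws (towards either one), touching nothing but your fingers; finish while still holding it so, and I will wind the vice shut on the shank and tap the point straight. Leave the straight spikes in the block, and do not bump the vice, shift its jaw or knock the other things about.

Things in the scene. Friction and masses are not known exactly. Their poses are not given: they have to be found in the camera images.
- spike_bent: bent brass candle spike. Threaded shank 12 mm thick, 34 mm long; on it a round barrel 20 mm thick, 26 mm tall, to grip; on that a tapering point that curves over (tip 17 mm off the axis, 57 mm above the shoulder). Origin on the barrel's axis at the shoulder (underside of the barrel, on the block's top), z up, the point bends to +x: fingers closing along y clear it
- bent_foot (a point): centre of the lower end of the bent spike's shank, 34 mm below its origin
- spike_a: a straight brass candle spike: same shank and barrel as the bent one, with a straight tapering point 36 mm long, its tip 63 mm above the shoulder. Origin at the shoulder (underside of the barrel) on the axis, z up
- spike_b: a straight brass candle spike: same shank and barrel as the bent one, with a straight tapering point 36 mm long, its tip 63 mm above the shoulder. Origin at the shoulder (underside of the barrel) on the axis, z up
- spike_c: a straight brass candle spike: same shank and barrel as the bent one, with a straight tapering point 36 mm long, its tip 63 mm above the shoulder. Origin at the shoulder (underside of the barrel) on the axis, z up
- spike_block: hardwood block, 64 x 225 x 44 mm (x, y, z), fixed. Origin: centre of its underside. Four holes, 14.5 mm wide, 37 mm deep, in a row along its y axis, 55 mm apart, centred on it; a spike stands loosely in each, its barrel on the block's top. Which hole has the bent spike varies; its bend lies within 25 degrees of the row's direction
- bench_vice: blue bench vice, 164 x 96 x 98 mm, clamped to the table's right edge. Origin: centre of its underside. The sliding jaw stands on the -x side of the fixed jaw (off the table) and opens towards -x; y runs along the jaws, 67 mm long. In the gap two guide bars, 9 mm wide, run along x at y = +-12.7 mm, their tops 64 mm above the underside, 32 mm below the jaw faces' top edges
- vice_fixed_face (a point): middle of the top edge of the fixed jaw's gripping face, 96.5 mm above the vice's underside; the body behind it rises 2 mm higher. Axes as the vice's: the gap lies on its -x side
- vice_sliding_face (a point): middle of the top edge of the sliding jaw's gripping face, at the same height, facing the fixed jaw. The gap between the two faces is 26 to 36 mm
- bench_vice_jaw (a joint): opening of the sliding jaw in m; the gap between the jaw faces is this plus 1 mm. It holds its place by friction of about 4 N, so a push would shift it
- cleaner_bottle: blue cleaner bottle, 60 mm across, 161 mm tall, standing behind the carton, by the black crate. Origin: centre of its underside
- carton: small white carton, 84 x 129 x 70 mm, between block and vice. Origin: centre of its underside
- flux_bottle: brown flux bottle, 52 mm across, 104 mm tall, standing between block and vice, in front of the carton. Origin: centre of its underside
- hammer: hammer with a wooden handle, 205 x 177 x 25 mm, lying behind the vice. Origin: centre of its underside
- pliers: blue pliers, 59 x 154 x 12 mm, lying behind the block. Origin: centre of its underside
Mind the look-alikes: they are no part of the job. What is shaped like the spike_bent but purple is not meant.

How it is judged:
By the outcome, as a careful person would: the job done as asked, in the order asked, and still so for the second after the job is handed in, while the arm keeps its last pose, push and grip.
It also fails if it takes over 40 s, if anything falls off the work surface, if the arm or the gripper's body presses on something with over 40 N, if the wrist force passes 120 N, or if a joint passes its speed limit or range.

ROBOT

A 7-joint arm with a two-finger parallel gripper is mounted at the origin on the work surface; the furniture and walls round the work are solid. World frame = base frame: x ahead of the robot, y to its left, z up, the work surface at z = 0. Lengths are in m, angles in rad, forces in N, time in s.
With the tool pointing down it reaches from about 0.4 to 0.875 m from the base axis. Payload 19.3 kg.
Tool frame: the origin (TCP) lies at the very end of the fingers, on their centre line; the grasp point (between the pads) lies robot.tcp_to_grasp behind it (robot.tcp_to_grasp is the distance from the TCP to the grasp point, in m); z points along the fingers, y is the line along which they close (so a half turn about z gives the same grasp; the last joint's range is limited). The gripper opens to 85 mm and grips with 20 to 120 N. Pads are 22 mm wide; open, the fingers measure 114 mm over their backs; the gripper's body (76 mm by 85 mm) begins 54 mm behind the grasp point. The pads swing forward as they close: fully open they stand 13 mm farther back than shut.
Start: joints at [1.055, 0.521, -0.036, 1.599, 0.021, 1.021, -0.113], TCP at [0.269, -0.564, 0.231] pointing down, gripper open.
Joint ranges: [-2.91, 2.91], [-0.3, 2.13], [-1.5, 1.42], [0.17, 2.43], [-1.26, 4.41], [0.16, 1.93], [-2.52, 2.52]. Speed limits (rad/s): [1.89, 1.89, 2.39, 2.39, 3.01, 3.01, 3.01].

INTERFACE

Orientations are given as a unit quaternion [w, x, y, z].
In Python, from cell import get_state, imaging, order, robot gives the robot as it stands.
- The arm moves only by the tool drive_tool, never from a script. Its argument "increments" is a list of rows, each a list of 4 numbers: the shift along the tool's x, y, z in mm, then the turn about the tool's z in units of 6 degrees (1.0 is 6 degrees). In form: [[tx, ty, tz, yaw], ...]. A call has 1 to 8 rows; each row is the pose to reach, as a shift and turn from the pose commanded when the call began, along the tool's axes at that moment; what a row does not reach only later rows make up. A row lasts 1/10 s, in which the tool goes at most 50 mm and 8.59 degrees, less where a joint would pass 70% of its speed; a pose out of reach is approached as far as the arm can. A call with a gripper value outside its range is refused whole. "grip" is the finger opening in mm, from 0 to 85.4, set as the call begins (left out, the last holds). The fingers move at their own pace and stop on an object; "grip_force" is the grip in N (left out, the last holds). Time passes only in rows, so rows that repeat a pose let the fingers close. It gives the time, the measured TCP pose, the force, the opening and the grip force at its end, in the units of the state.
- get_state(): the state, without advancing time (a new reading comes with each control period).
- imaging.grab_frame(name): name is "side" or "top"; returns (picture, depth): 384x512x3 uint8, blue, green, red; 384x512 float32, m along the optical axis (not along the pixel's ray), 0 where there is no reading.
- imaging.calibration(name): a dict with "intrinsics" (3x3 intrinsics, pixels), "rvec" (rotation vector, rad) and "tvec" (3), from world to camera coordinates, as OpenCV has them. Camera axes: x right, y down, z forward; pixel columns grow to the right and rows downward; lengths in m; the calibration is good to about 2 mm. A picture is of the moment at which its call begins. calibration takes no time and is no camera call.
- order.close_job(): hands the job in; it is judged then, once.
The state is a dict: "time_s": time; "joints": joint angles; "joint_velocities": joint speeds; "effort": joint torques, N m; "eef_pos": TCP position; "tool_rot": TCP orientation; "contact_force": force on the tool from outside, world axes, zero at the start; "wrist_torque": the same for the moment, N m; "gripper_width": finger opening in m; "grasp_force": force on a finger pad.
Only numpy, scipy, OpenCV 4.12 (cv2) and the standard library are available. Lean on these libraries where they do the work, as an engineer would, in place of code of your own. Each camera call takes 0.05 s, during which the arm holds its last target. There are 200 camera calls.

## Working session

There is one attempt and no reset: what is moved stays moved. The work goes in short steps, Python scripts to look and compute and a tool call to move; the robot and the scene stay as the last step left them, time stands still between calls to the robot, and variables do not carry over. Pictures are saved under pics/ and viewed, at most 10 in all, crops included, and the job is handed in when it is done.

Besides the shell and the picture viewer there is one more tool, called after ">>>" as name(argument=value, ...), one argument or row to a line, values as JSON. drive_tool: Moves the arm, as the interface text tells. Its arguments: {"type":"object","properties":{"increments":{"type":"array"},"grip":{"type":"number"},"grip_force":{"type":"number"}},"required":["increments"]}

```bash
mkdir -p pics; cat > h.py <<'E'
import numpy as np, cv2
from cell import get_state, imaging, order, robot
def cam(n):
    c=imaging.calibration(n); K=np.array(c["intrinsics"],float); R=cv2.Rodrigues(np.array(c["rvec"],float))[0]; t=np.array(c["tvec"],float).ravel()
    return K,R,t
def pts(n,depth):
    K,R,t=cam(n); v,u=np.mgrid[:384,:512]
    p=np.stack([(u-K[0,2])/K[0,0]*depth,(v-K[1,2])/K[1,1]*depth,depth],-1)
    w=(p-t)@R; w[depth==0]=np.nan; return w
def ray(n,u,v,z):
    K,R,t=cam(n); d=R.T@np.linalg.inv(K)@[u,v,1]; o=-R.T@t
    return o+d*(z-o[2])/d[2]
def proj(n,P):
    K,R,t=cam(n); q=K@(R@np.asarray(P,float)+t); return q[:2]/q[2]
E
python3 - <<'E'
from h import *
for n in("top","side"):
    im,d=imaging.grab_frame(n); np.savez(n+"0.npz",im=im,d=d)
    cv2.imwrite(f"pics/{n}0.png",cv2.resize(im,(800,600),interpolation=cv2.INTER_CUBIC))
    K,R,t=cam(n); print(n,K.round(1).tolist(),(-R.T@t).round(3),R[2].round(3))
s=get_state(); print(s, robot.tcp_to_grasp)
E
```

```text
top [[384.4, 0.0, 253.8], [0.0, 384.4, 191.3], [0.0, 0.0, 1.0]] [ 0.359 -0.012  1.311] [ 0.162 -0.005 -0.987]
side [[399.8, 0.0, 263.0], [0.0, 399.8, 191.1], [0.0, 0.0, 1.0]] [0.382 0.749 0.712] [ 0.177 -0.765 -0.619]
{'time_s': 0.1, 'joints': array([ 1.05481796,  0.52192247, -0.0363044 ,  1.59992865,  0.02121633,
        1.02107712, -0.11281703]), 'joint_velocities': array([-1.19232752e-03, -1.96530024e-03, -5.69435027e-04, -6.09346861e-04,
        2.63712438e-04,  7.54489357e-04, -7.84749353e-07]), 'effort': array([ 2.50128869e-03, -9.28496075e+01,  1.98353738e+00, -3.70537090e+01,
        1.80672412e-02,  5.22325587e-03,  1.43782859e-04]), 'eef_pos': array([ 0.26930898, -0.56369028,  0.23081145]), 'tool_rot': array([-4.51360460e-04,  9.75267165e-01,  2.21028801e-01, -1.48556435e-04]), 'contact_force': array([ 0.51042193,  0.89516588, -0.76268467]), 'wrist_torque': array([-0.01730904,  0.02140007, -0.00352915]), 'grasp_force': 0.0, 'gripper_width': 0.08507272472951548} 0.0187
```

View pics/top0.png

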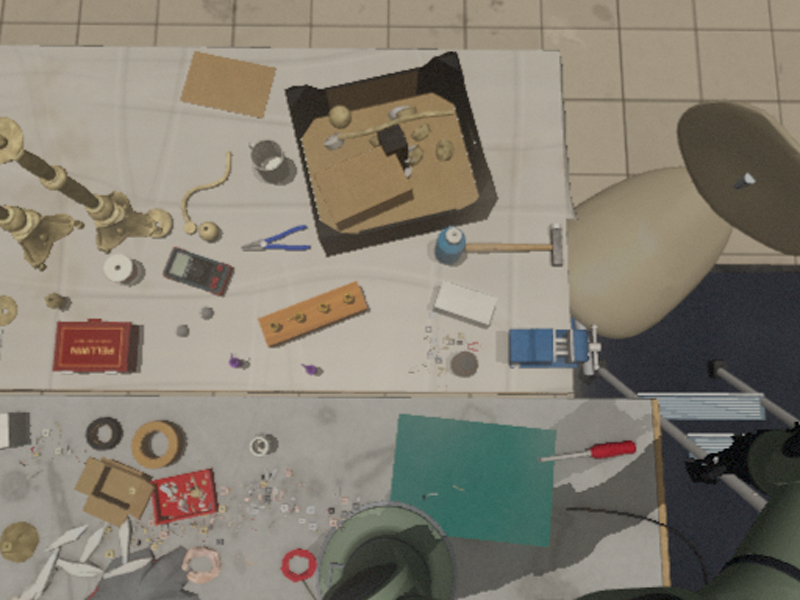

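View pics/side0.png

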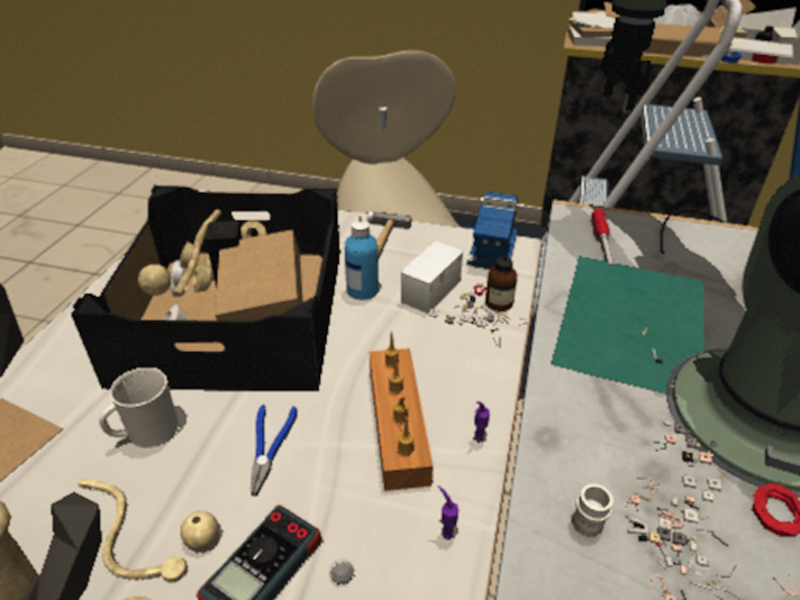

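The top view shows the block with four brass spikes at scaled pixels (276,326), (300,318), (325,311) and (349,300). The purple look-alikes are at (238,362) and (312,369), off the block, and the vice is at (550,347). In the side view the brass spikes are at (392,350), (396,380), (400,408) and (405,440). I'll enlarge the block in both views to see which one is bent.

```bash
python3 - <<'E'
from h import *
T=np.load("top0.npz");S=np.load("side0.npz")
a=cv2.resize(T["im"][175:230,160:245],None,fx=7,fy=7,interpolation=cv2.INTER_CUBIC)
b=cv2.resize(S["im"][205:315,230:320],None,fx=5,fy=5,interpolation=cv2.INTER_CUBIC)
c=cv2.resize(T["im"][200:245,315:390],None,fx=4,fy=4,interpolation=cv2.INTER_CUBIC)
h=600;o=np.zeros((590,800,3),np.uint8)
o[:385,:450]=a[:,70:520];o[:550,350+100:350+100+350]=b[:,60:410]
o[390:570,:300]=c
cv2.imwrite("pics/crop1.png",o)
# vice pts, block pts
for n,D in(("top",T),("side",S)):
    w=pts(n,D["d"]); hsv=cv2.cvtColor(D["im"],cv2.COLOR_BGR2HSV)
    blue=(hsv[...,0]>95)&(hsv[...,0]<125)&(hsv[...,1]>110)
    m=blue&(w[...,1]<-0.25)&(w[...,0]<0.72)
    P=w[m]; print(n,"vice",m.sum(),np.nanpercentile(P,[2,50,98],axis=0).round(3).tolist())
    hi=P[P[:,2]>0.08]; print(len(hi),np.nanpercentile(hi,[1,50,99],axis=0).round(3).tolist() if len(hi) else '')
    org=(hsv[...,0]<20)&(hsv[...,1]>120)&(w[...,2]>0.035)&(w[...,2]<0.05)&(abs(w[...,1]-.13)<.2)&(w[...,0]<.65)&(w[...,0]>.3)
    Q=w[org][:,:2].astype(np.float32); print("block",len(Q),cv2.minAreaRect(Q))
# top-view height map of the vice
w=pts("top",T["d"])
print((w[205:240,322:386,2][::2,::2]*1000).round().astype(int)) if 0 else None
E
```

```text
top vice 351 [[0.24, -0.539, 0.084], [0.467, -0.304, 0.098], [0.496, -0.261, 0.558]]
347 [[0.204, -0.554, 0.084], [0.467, -0.304, 0.098], [0.497, -0.258, 0.683]]
block 1050 ((0.5356263518333435, 0.16092878580093384), (0.06426059454679489, 0.22139056026935577), 21.44647789001465)
side vice 1031 [[-0.428, -1.661, -0.234], [0.455, -0.295, 0.084], [0.499, -0.251, 0.213]]
522 [[-0.238, -1.671, 0.084], [0.459, -0.297, 0.096], [0.498, -0.251, 0.24]]
block 1873 ((0.5344955325126648, 0.16262853145599365), (0.06410510092973709, 0.22798416018486023), 21.84158706665039)
```

View pics/crop1.png

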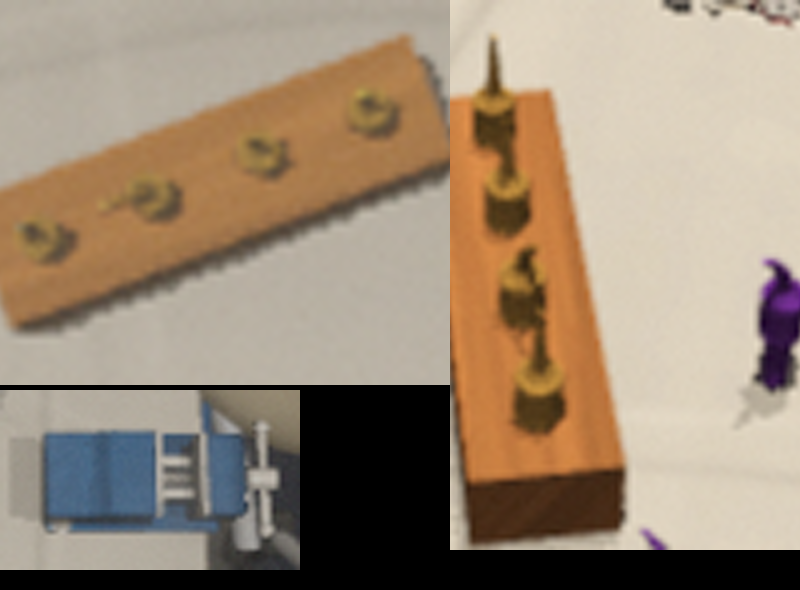

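In the crop, the top view puts the bent spike second from the left: barrel at crop (157,198), tip leaning image-left at (105,206). The side view agrees, showing the third spike from the top curled at (525,280). The others (45,238), (265,153), (373,112) stand straight, and the purple look-alike is off the block. So the brass spike at full-image (192,203) is the one meant. In the vice inset, the gap lies between plate edges at crop x≈162 and 197.

```bash
python3 - <<'E'
from h import *
T=np.load("top0.npz");S=np.load("side0.npz")
bc=np.array([.535,.162]);a=np.radians(21.65+90);d=np.array([np.cos(a),np.sin(a)])
print("hole pred",[ (bc+k*d).round(4).tolist() for k in(-.0825,-.0275,.0275,.0825)])
for n,sp in (("top",[( (x+70+.5)/7-.5+160,(y+.5)/7-.5+175) for x,y in[(45,238),(157,198),(265,153),(373,112)]]),):
    for u,v in sp: print("barrel top",ray(n,u,v,.070).round(4))
t=ray("top",(105+70.5)/7-.5+160,206.5/7-.5+175,.101); print("tip top",t.round(4))
# side: tip at crop(b) 
u,v=(525-450+60+.5)/5-.5+230,(253+.5)/5-.5+205
print("tip side",ray("side",u,v,.100).round(4))
w=pts("top",T["d"])
g=cv2.cvtColor(T["im"],cv2.COLOR_BGR2GRAY)
for v in(213,217,221,225,229):
    print(v,"z",(w[v,348:374,2]*1000).round().astype(int).tolist())
    print("  g",g[v,348:374].tolist())
    print("  y",[round(ray("top",u,v,.0965)[1]*1000) for u in(348,356,364,373)],"x",round(ray("top",360,v,.0965)[0]*1000))
# fixed body top rect
for n,D in(("top",T),("side",S)):
    w=pts(n,D["d"]); m=(w[...,2]>.088)&(w[...,2]<.106)&(w[...,0]>.40)&(w[...,0]<.53)&(w[...,1]<-.24)&(w[...,1]>-.42)
    fx=w[m]; print(n,len(fx))
    ys=fx[:,1]; print(np.histogram(ys,bins=np.arange(-.42,-.24,.006)))
    f=fx[ys>-.32][:,:2].astype(np.float32); print(cv2.minAreaRect(f), f[:,0].min(),f[:,0].max())
    f=fx[ys<-.35][:,:2].astype(np.float32); print(cv2.minAreaRect(f))
E
```

```text
hole pred [[0.5654, 0.0853], [0.5451, 0.1364], [0.5249, 0.1876], [0.5046, 0.2387]]
barrel top [0.5041 0.2338 0.07  ]
barrel top [0.523  0.1825 0.07  ]
barrel top [0.5445 0.1329 0.07  ]
barrel top [0.5641 0.0829 0.07  ]
tip top [0.5152 0.2011 0.101 ]
tip side [0.5184 0.2028 0.1   ]
213 z [104, 102, 97, 95, 99, 98, 97, 13, 10, 8, 14, 12, 12, 11, 57, 81, 94, 94, 95, 100, 97, 97, 98, 96, 98, 95]
  g [95, 94, 96, 97, 97, 102, 166, 138, 83, 85, 85, 83, 79, 82, 69, 78, 95, 164, 139, 98, 101, 100, 97, 95, 96, 86]
  y [-318, -343, -369, -397] x 490
217 z [101, 99, 101, 98, 102, 99, 99, 67, 65, 65, 63, 67, 63, 64, 61, 81, 88, 96, 100, 99, 98, 101, 101, 96, 97, 95]
  g [98, 98, 96, 98, 98, 91, 166, 180, 181, 181, 183, 181, 168, 160, 122, 87, 96, 159, 146, 106, 101, 98, 98, 98, 98, 91]
  y [-317, -343, -368, -397] x 477
221 z [101, 100, 101, 96, 100, 99, 96, 60, 59, 59, 59, 57, 60, 60, 65, 79, 89, 97, 97, 98, 101, 98, 100, 98, 96, 98]
  g [95, 95, 95, 98, 96, 91, 168, 167, 149, 138, 140, 130, 128, 117, 100, 85, 93, 149, 145, 110, 97, 97, 98, 96, 91, 89]
  y [-317, -342, -368, -396] x 465
225 z [
[... 1137 characters left out ...]
364572525, 0.06472363322973251), 89.16551971435547)
side 396
(array([ 0,  0,  0,  0, 11, 19, 25, 28, 47,  5,  0,  0,  0,  5, 13, 23, 20,
       23, 22, 29, 49, 43, 16,  5,  0,  6,  3,  3,  1]), array([-0.42 , -0.414, -0.408, -0.402, -0.396, -0.39 , -0.384, -0.378,
       -0.372, -0.366, -0.36 , -0.354, -0.348, -0.342, -0.336, -0.33 ,
       -0.324, -0.318, -0.312, -0.306, -0.3  , -0.294, -0.288, -0.282,
       -0.276, -0.27 , -0.264, -0.258, -0.252, -0.246]))
((0.46743685007095337, -0.2847563326358795), (0.07074174284934998, 0.06873419135808945), 85.6776123046875) 0.4321432 0.49948224
((0.46574869751930237, -0.37880682945251465), (0.03041749633848667, 0.06401357054710388), 87.17362213134766)
```

>>> drive_tool(
  increments=[
    [50, -30, 0, -1],
    [95, -60, 0, -2],
    [140, -90, 0, -4],
    [185, -116, -5, -5],
    [230, -145, -10, -6],
    [275, -172, -10, -8],
    [320, -200, -10, -9],
    [365, -229, -10, -10],
  ],
  grip=60,
  grip_force=40,
)

```text
time_s: 0.9
eef_pos: [0.4842, -0.2247, 0.2413]
tool_rot: [0.0, 0.732, 0.681, -0.0]
contact_force: [1.1, -0.7, 1.2]
gripper_width: 0.0599
grasp_force: 0.0
```

```bash
cat >> h.py <<'E'
from scipy.spatial.transform import Rotation as Ro
def go(target,ang):
    s=get_state(); q=s["tool_rot"]; R=Ro.from_quat(np.roll(q,-1)); p=s["eef_pos"]
    x=R.as_matrix()[:,0]; cur=np.degrees(np.arctan2(x[1],x[0]))
    print("t",round(s["time_s"],2),"p",p.round(4),"xang",cur.round(1),"tilt",np.degrees(np.arccos(-R.as_matrix()[2,2])).round(2),"F",s["contact_force"].round(1),"w",round(s["gripper_width"],4),"g",round(s["grasp_force"],1))
    print("move",(R.inv().apply(np.array(target)-p)*1000).round(1),"yaw",(-((ang-cur+180)%360-180)/6).round(2))
E
python3 -c "
from h import *
go([.524,.185,.16],112)"
```

```text
t 0.9 p [ 0.4842 -0.2247  0.2413] xang 85.9 tilt 0.01 F [ 1.1 -0.7  1.2] w 0.0599 g 0.0
move [411.5  10.3  81.2] yaw -4.35
```

>>> drive_tool(
  increments=[
    [50, 1, 0, -1],
    [100, 2, 0, -1.5],
    [150, 3, 0, -2],
    [200, 4, 0, -2.5],
    [250, 6, 0, -3],
    [300, 8, 0, -3.3],
    [350, 10, 20, -3.3],
    [385, 12, 40, -3.3],
  ],
)

```text
time_s: 1.7
eef_pos: [0.5255, 0.1592, 0.2011]
tool_rot: [0.0, 0.606, 0.795, 0.001]
contact_force: [0.7, -1.4, -0.5]
gripper_width: 0.0599
grasp_force: 0.0
```

>>> drive_tool(
  increments=[
    [0, 0, 0, 0],
    [0, 0, 0, 0],
  ],
)

```text
time_s: 1.9
eef_pos: [0.5249, 0.157, 0.2005]
tool_rot: [-0.001, 0.606, 0.796, -0.001]
contact_force: [0.5, -1.1, 0.4]
gripper_width: 0.0599
grasp_force: 0.0
```

```bash
python3 - <<'E'
from h import *
go([.524,.185,.13],112)
im,d=imaging.grab_frame("side"); im2,d2=imaging.grab_frame("top")
a=cv2.resize(im[150:330,190:340],None,fx=3.3,fy=3.3,interpolation=cv2.INTER_CUBIC)
cv2.imwrite("pics/s1.png",a)
E
```

```text
t 1.9 p [0.5249 0.157  0.2005] xang 105.4 tilt 0.09 F [ 0.5 -1.1  0.4] w 0.0599 g 0.0
move [27.2  6.7 70.5] yaw -1.09
```

View pics/s1.png

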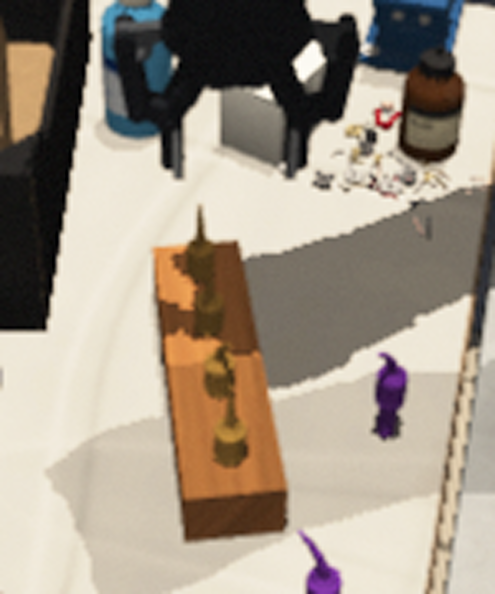

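The gripper is open above the block, with fingertips at (173,170) and (292,170) in the crop. The bent spike at (218,372) is still in place. I'll refine its axis from the side picture, then descend.

```bash
python3 - <<'E'
from h import *
S=np.load("side0.npz");T=np.load("top0.npz")
print(ray("side",256,263.6,.057).round(4))
# project predicted barrel mid, and centroid of brass pixels (yellowish) near each hole, both views
for n,D in(("side",S),("top",T)):
    w=pts(n,D["d"]); hsv=cv2.cvtColor(D["im"],cv2.COLOR_BGR2HSV)
    for h in [(.5654,.0853),(.5451,.1364),(.5249,.1876),(.5046,.2387)]:
        m=(np.hypot(w[...,0]-h[0],w[...,1]-h[1])<.018)&(w[...,2]>.052)&(w[...,2]<.068)&((hsv[...,0]>19)|(hsv[...,2]<90))
        P=w[m]; 
        if len(P)>5:
            # surface points radius 10mm: fit circle centre
            from scipy.optimize import least_squares
            r=least_squares(lambda c:np.hypot(P[:,0]-c[0],P[:,1]-c[1])-.010,h,loss="soft_l1",f_scale=.002)
            print(n,h,len(P),r.x.round(4))
go([.524,.1855,.115],112)
E
```

```text
[0.5231 0.1882 0.057 ]
side (0.5654, 0.0853) 26 [0.5658 0.085 ]
side (0.5451, 0.1364) 31 [0.545 0.136]
side (0.5249, 0.1876) 33 [0.5241 0.1873]
side (0.5046, 0.2387) 35 [0.5042 0.2386]
t 2.0 p [0.5255 0.1554 0.2014] xang 105.3 tilt 0.03 F [ 0.   0.7 -1.2] w 0.0599 g 0.0
move [29.5  6.4 86.4] yaw -1.12
```

>>> drive_tool(
  increments=[
    [14, 3, 30, -1.1],
    [27, 6, 60, -1.1],
    [27, 6, 80, -1.1],
    [27, 6, 80, -1.1],
    [27, 6, 80, -1.1],
  ],
)

```text
time_s: 2.5
eef_pos: [0.5245, 0.1831, 0.1221]
tool_rot: [0.0, 0.56, 0.828, 0.0]
contact_force: [0.2, -0.7, -0.9]
gripper_width: 0.0602
grasp_force: 0.0
```

```bash
python3 -c "
from h import *
go([.524,.1855,.0475],112)"
```

```text
t 2.5 p [0.5245 0.1831 0.1221] xang 111.9 tilt 0.03 F [ 0.2 -0.7 -0.9] w 0.0602 g 0.0
move [ 2.5  0.4 74.6] yaw -0.02
```

>>> drive_tool(
  increments=[
    [4, 1, 20, 0],
    [4, 1, 40, 0],
    [4, 1, 58, 0],
    [4, 1, 68, 0],
    [4, 1, 73, 0],
    [4, 1, 73, 0],
    [4, 1, 73, 0],
  ],
)

```text
time_s: 3.2
eef_pos: [0.524, 0.1882, 0.0491]
tool_rot: [0.0, 0.56, 0.829, 0.0]
contact_force: [0.3, -0.6, -0.0]
gripper_width: 0.0603
grasp_force: 0.0
```

>>> drive_tool(
  increments=[
    [0, 0, 0, 0],
    [0, 0, 0, 0],
    [0, 0, 0, 0],
    [0, 0, 0, 0],
    [0, 0, 0, 0],
    [0, 0, 0, 0],
    [0, 0, 0, 0],
    [0, 0, 0, 0],
  ],
  grip=10,
  grip_force=50,
)

```text
time_s: 4.0
eef_pos: [0.5236, 0.1882, 0.0487]
tool_rot: [0.0, 0.56, 0.829, 0.0]
contact_force: [-2.1, -0.7, 8.0]
gripper_width: 0.0173
grasp_force: 48.6
```

```bash
python3 - <<'E'
from h import *
im,d=imaging.grab_frame("side"); im2,d2=imaging.grab_frame("top")
a=cv2.resize(im[215:305,225:305],(525,590),interpolation=cv2.INTER_CUBIC)
b=cv2.resize(im2[180:225,165:215],(270,243),interpolation=cv2.INTER_CUBIC)
o=np.zeros((590,800,3),np.uint8);o[:,:525]=a;o[:243,528:798]=b
cv2.imwrite("pics/s2.png",o); go([.524,.187,.2],112)
E
```

```text
t 4.1 p [0.5236 0.1882 0.0487] xang 111.9 tilt 0.03 F [-1.7 -0.9  8.4] w 0.0172 g 48.6
move [  -1.3   -0.  -151.3] yaw -0.01
```

View pics/s2.png

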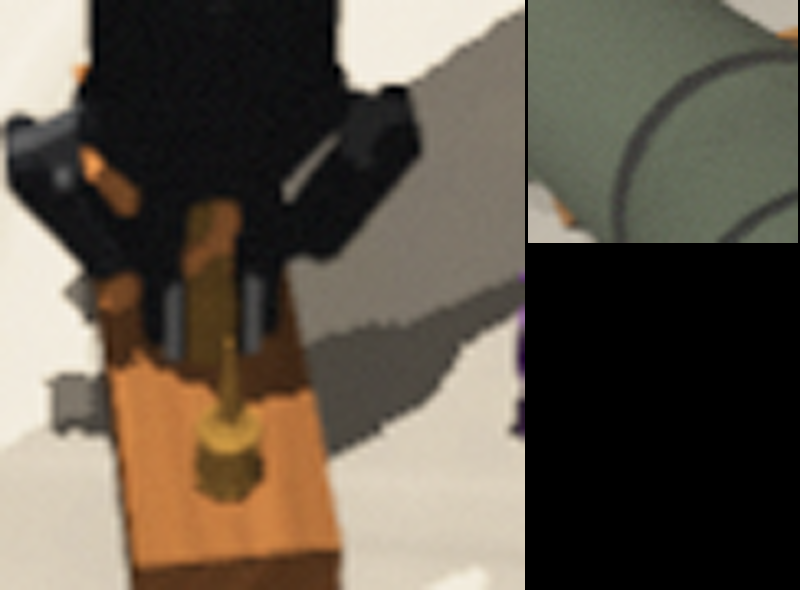

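The brass barrel is between the pads at (213,310), and the neighbouring spike at (230,460) is clear. I'll lift straight up.

>>> drive_tool(
  increments=[
    [0, 0, -10, 0],
    [0, 0, -25, 0],
    [0, 0, -45, 0],
    [0, 0, -70, 0],
    [0, 0, -100, 0],
    [0, 0, -140, 0],
    [0, 0, -180, 0],
    [0, 0, -215, 0],
  ],
  grip_force=60,
)

```text
time_s: 4.9
eef_pos: [0.523, 0.1883, 0.2665]
tool_rot: [0.0, 0.559, 0.829, 0.001]
contact_force: [0.7, 0.1, -0.9]
gripper_width: 0.0169
grasp_force: 58.8
```

>>> drive_tool(
  increments=[
    [0, 0, 0, 0],
    [0, 0, 0, 0],
  ],
)

```text
time_s: 5.1
eef_pos: [0.5233, 0.1881, 0.2643]
tool_rot: [0.001, 0.56, 0.829, 0.0]
contact_force: [-0.3, -0.8, -1.2]
gripper_width: 0.0169
grasp_force: 59.0
```

```bash
python3 - <<'E'
from h import *
go([.524,.187,.26],112)
im,d=imaging.grab_frame("side"); np.savez("side1.npz",im=im,d=d)
s=get_state(); u,v=proj("side",s["eef_pos"]).round().astype(int); print(u,v)
a=cv2.resize(im[v-60:v+60,u-70:u+70],(700,600),interpolation=cv2.INTER_CUBIC)
cv2.imwrite("pics/s3.png",a)
E
```

```text
t 5.1 p [0.5233 0.1881 0.2643] xang 111.9 tilt 0.09 F [-0.3 -0.8 -1.2] w 0.0169 g 59.0
move [-1.2  0.2  4.3] yaw -0.01
257 188
```

View pics/s3.png

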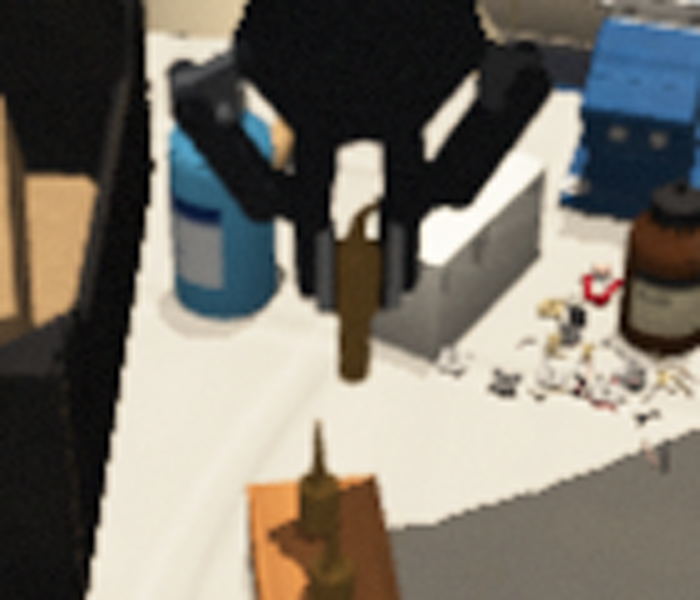

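The bent spike hangs upright between the pads: shank foot at (353,375), point at (365,207). The straight spikes stay in the block. I'll carry it high towards the vice.

>>> drive_tool(
  increments=[
    [-20, -11, 0, 0],
    [-55, -30, 0, 0.5],
    [-95, -51, 0, 1],
    [-135, -72, 0, 1.5],
    [-175, -93, 0, 2],
    [-215, -114, 0, 2.5],
    [-255, -135, 0, 3],
    [-295, -156, 0, 3.67],
  ],
)

```text
time_s: 5.95
eef_pos: [0.4878, -0.1454, 0.2623]
tool_rot: [-0.001, 0.708, 0.706, -0.0]
contact_force: [1.9, -0.2, -0.8]
gripper_width: 0.0169
grasp_force: 59.0
```

```bash
python3 -c "
from h import *
go([.466,-.3525,.26],90)"
```

```text
t 5.95 p [ 0.4878 -0.1454  0.2623] xang 89.8 tilt 0.11 F [ 1.9 -0.2 -0.8] w 0.0169 g 59.0
move [-207.2  -21.1    2.2] yaw -0.03
```

>>> drive_tool(
  increments=[
    [-40, -4, 0, 0],
    [-80, -8, 0, 0],
    [-120, -13, 0, 0],
    [-155, -17, 0, 0],
    [-185, -20, 0, 0],
    [-205, -21, 0, 0],
    [-205, -21, 0, 0],
    [-205, -21, 0, 0],
  ],
)

```text
time_s: 6.75
eef_pos: [0.4672, -0.3482, 0.2621]
tool_rot: [-0.001, 0.708, 0.707, 0.0]
contact_force: [0.3, 0.1, -1.5]
gripper_width: 0.0171
grasp_force: 59.0
```

>>> drive_tool(
  increments=[
    [0, 0, 20, 0],
    [0, 0, 45, 0],
    [0, 0, 65, 0],
    [0, 0, 75, 0],
    [0, 0, 75, 0],
    [0, 0, 75, 0],
  ],
)

```text
time_s: 7.35
eef_pos: [0.4681, -0.3484, 0.1888]
tool_rot: [0.0, 0.707, 0.707, 0.0]
contact_force: [-0.4, 0.2, -0.9]
gripper_width: 0.0169
grasp_force: 59.0
```

```bash
python3 - <<'E'
from h import *
go([.466,-.3525,.111],90)
im,d=imaging.grab_frame("side"); np.savez("side2.npz",im=im,d=d)
s=get_state(); p=s["eef_pos"]; u,v=proj("side",p).round().astype(int); print(u,v)
K=5
a=cv2.resize(im[v-50:v+70,u-70:u+70],(700,600),interpolation=cv2.INTER_CUBIC)
cv2.imwrite("pics/s4.png",a)
def z(P): q=proj("side",P); return ((q-[u-70,v-50]+.5)*5).round(1)
print("axis pred foot",z(p+[0,-.001,-.0387]),"shoulder",z(p+[0,-.001,-.0047]),"tip",z(p+[0,.016,.0523]),"tip axis",z(p+[0,-.001,.0523]))
print("px per mm x,y:",z(p+[.01,0,0])-z(p),z(p+[0,.01,0])-z(p))
print("face fixed ends",z([.4325,-.3385,.0965]),z([.4995,-.3375,.0965]),"slid",z([.4325,-.369,.0965]),z([.4995,-.369,.0965]))
E
```

```text
t 7.35 p [ 0.4681 -0.3484  0.1888] xang 90.0 tilt 0.02 F [-0.4  0.2 -0.9] w 0.0169 g 59.0
move [-4.1 -2.1 77.8] yaw -0.01
321 103
axis pred foot [344.8 311.4] shoulder [351.  259.4] tip [358.1 180. ] tip axis [361.9 168.1]
px per mm x,y: [-16.9  -2.1] [-2.3  7.4]
face fixed ends [391.  406.9] [282.2 392.6] slid [396.6 383.1] [290.1 368.4]
```

View pics/s4.png

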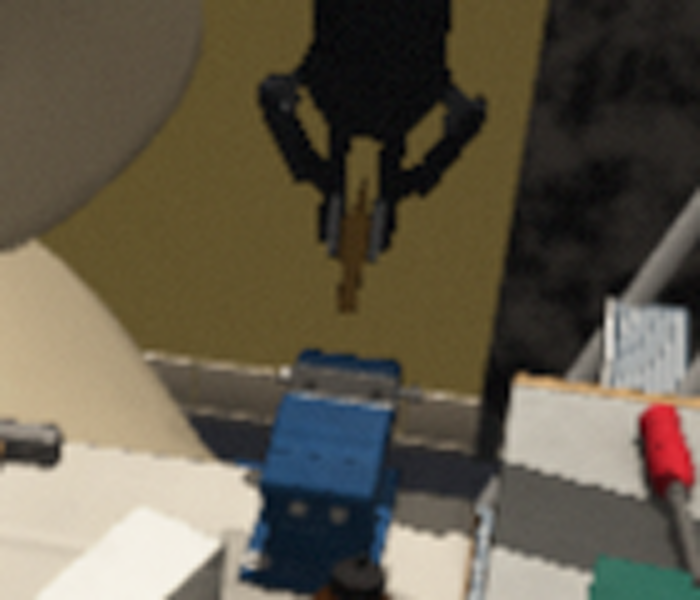

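```bash
python3 - <<'E'
from h import *
D=np.load("side1.npz"); p=np.array([.5233,.1881,.2643]); w=pts("side",D["d"])
axis=p+np.array([-.373,.928,0])*-.001; ang=112
r=w-p; m=(np.hypot(r[...,0],r[...,1])<.03)
hsv=cv2.cvtColor(D["im"],cv2.COLOR_BGR2HSV)
for v in range(168,206):
    us=np.where(m[v]&(hsv[v,:,1]>120)&(hsv[v,:,0]>12)&(hsv[v,:,0]<32))[0]
    if len(us): print(v,us.min(),us.max(),np.round(np.nanmedian(r[v,us],axis=0)*1000,1))
R=lambda a,k:np.array([np.cos(np.radians(a))*k,np.sin(np.radians(a))*k,0])
for a in(102,112,122): print(a,proj("side",axis+R(a,.017)+[0,0,.0523]).round(1))
print("axis",[proj("side",axis+[0,0,h]).round(1).tolist() for h in(-.0387,-.02,-.0047,.02,.0523)])
# initial top depth: points above .075 near the spike
for n in("top0","side0"):
    D=np.load(n+".npz"); w=pts(n[:-1],D["d"]); q=w-[.5240,.1873,.044]
    m=(np.hypot(q[...,0],q[...,1])<.028)&(q[...,2]>.034)&(q[...,2]<.07); print(n,(q[m]*1000).round(1).tolist())
E
```

```text
169 261 262 [-8.5  3.1 44.6]
170 259 260 [-7.  11.5 47.9]
171 258 259 [-4.2  7.5 42.5]
172 258 259 [-3.9  6.1 39.3]
173 258 259 [-3.5  4.2 35.8]
174 257 259 [-2.8  4.4 33.3]
175 258 259 [-3.1  2.6 30.2]
176 254 262 [-1.9 -1.7 24.1]
177 254 262 [-2.4  1.4 24.9]
178 254 262 [-2.7  3.6 23.6]
179 254 263 [-3.6  4.  21.9]
180 254 263 [-3.7  4.9 20.6]
181 254 263 [-4.5  7.5 20.4]
182 254 263 [-4.4  7.1 17.9]
183 254 263 [-4.4  7.4 15.6]
184 254 263 [-4.3  6.8 13.7]
185 254 262 [-3.8  7.6 11.4]
186 254 262 [-4.1  7.2  8.4]
187 254 262 [-3.4  8.1  6.4]
188 254 262 [-3.6  6.6  4.2]
189 254 262 [-4.3  6.8  1.8]
190 255 261 [-4.3  8.8  0.2]
191 255 260 [-2.9  7.4 -2.4]
192 255 260 [-2.8  6.3 -5.2]
193 255 260 [ -2.    3.4 -10.3]
194 255 260 [ -2.3   4.2 -12.4]
195 255 259 [ -1.7   4.1 -14.8]
196 255 259 [ -1.5   3.4 -17. ]
197 255 260 [ -2.3   3.3 -20.1]
198 255 260 [ -2.7   4.1 -21.9]
199 255 259 [ -1.7   3.  -24.6]
200 255 259 [ -1.1   3.6 -27.1]
201 255 259 [ -1.2   3.1 -29.8]
202 255 259 [ -1.8   4.6 -30.7]
203 256 258 [ -1.4   3.9 -34.2]
102 [256.8 168.9]
112 [258.5 168.9]
122 [260.2 168.7]
axis [[256.7, 203.2], [256.8, 195.5], [256.9, 189.0], [257.0, 178.2], [257.2, 163.3]]
top0 [[3.6, 0.1, 37.0], [-1.5, 7.4, 50.5], [-1.1, 4.7, 47.4], [-0.7, 2.0, 44.5], [-0.4, -0.9, 42.7], [-5.1, 10.0, 53.3], [-4.6, 7.4, 49.8], [-4.1, 4.9, 45.7], [-3.6, 2.4, 41.9], [-8.9, 15.6, 57.2], [-9.0, 12.2, 58.0]]
side0 [[-4.4, 7.7, 51.1], [-7.4, 11.1, 55.6], [-2.5, 8.2, 48.1], [-6.0, 13.6, 54.7], [-7.9, 12.7, 54.3], [-11.1, 17.2, 59.9], [0.5, 4.9, 40.7], [-2.4, 7.7, 44.5], [0.4, 5.4, 38.1], [-2.4, 7.5, 41.2], [-4.0, 5.5, 39.6], [0.5, 4.7, 34.3], [-1.9, 5.4, 35.7], [-2.2, 6.6, 34.0]]
```

```bash
python3 - <<'E'
from h import *
D=np.load("side1.npz")["im"]; print("side1 R");print(D[164:180,250:270,2])
D=np.load("side0.npz")["im"]
for k in(.101,.070,.044): print(k,proj("side",[.524,.1873,k]).round(1))
for a in(106,112,118,124):
    c,s=np.cos(np.radians(a))*.017,np.sin(np.radians(a))*.017
    print(a,"side0 tip",proj("side",[.524+c,.1873+s,.101]).round(1),"top0",proj("top",[.524+c,.1873+s,.101]).round(1))
print("side0 G");print(D[250:268,246:268,1])
T=np.load("top0.npz")["im"]; print("top axis",proj("top",[.524,.1873,.07]).round(1)); print(T[196:212,180:200,0]); 
E
```

```text
side1 R
[[ 14  19  17  68 198 237 235 235 235 235 235 235 234 173  18  15  16  17
   15  18]
 [ 15  17  19 114 212 237 236 235 235 235 236 237 237 179  13  16  16  13
   17  12]
 [ 17  12  13 140 223 236 236 236 236 235 235 231 221 153  13  15  15  17
   12  13]
 [ 15  14  14 141 223 236 236 236 236 236 236 214 149  76  13  13  16  15
   17  12]
 [ 15  17  15 162 229 235 235 236 237 229 213 177  90  16  14  12  16  16
   14  15]
 [ 13  14  15 190 237 236 235 237 227 179 107  80  61  16  11  12  15  14
   16  18]
 [ 20  16  20 186 236 235 236 227 167  85  82 137 112  17   7  15  15  12
   15  16]
 [ 16  16  18 159 228 237 232 181  82  72 143 207 161  12  13  16  14  12
   15  17]
 [ 19  11  16  90 204 236 218 142  72  69 188 229 160  12  20  31  26  18
   16  16]
 [ 17  17  32  80 200 236 199 107  72  71 204 234 159  13  28  52  54  36
   17  16]
 [ 30  49  58  54 188 229 166  77  74  73 214 238 161  12  30  58  71  48
   20  15]
 [ 49  70  72  46 152 173 106  72  75  70 157 191 127  10  30  59  71  51
   21  11]
 [ 49  68  71  49  47  69  70  74  74  71  70  59  36  14  36  61  68  5
[... 2882 characters left out ...]
  73  76
   81  79]
 [ 79  74  75  79  83  75  68  67  72  66  66  68  69  66  58  61  74  76
   79  76]
 [ 80  79  78  78  75  76  78  81  81  74  68  67  61  60  60  66  78  80
   76  73]
 [ 78  71  78  81  77  78  75  79  79  82  74  66  67  66  69  77  79  77
   78  77]
 [ 73  80  76  79  79  76  75  78  79  75  79  80  80  74  79  77  78  80
   77  77]
 [ 62  73  77  81  81  81  79  78  82  78  80  78  75  80  79  76  77  78
   78  77]
 [ 62  77  82  80  81  79  78  83  76  78  78  81  73  81  77  75  76  74
   74  77]
 [ 67  78  81  76  83  77  79  79  76  74  79  79  77  74  72  75  72  76
   73  71]
 [ 75  78  79  77  76  80  80  80  74  77  77  76  72  78  77  70  76  70
   66  62]]
```

```bash
python3 - <<'E'
from h import *
D=np.load("side2.npz")["im"]; p=np.array([.4681,-.3484,.1888])
for k in(-.0387,-.02,-.0047,.01,.0213,.0523): print(k,proj("side",p+[0,-.001,k]).round(1))
for a in(85,90,95,100,105,110): print(a,proj("side",p+[np.cos(np.radians(a))*.017,-.001+np.sin(np.radians(a))*.017,.0523]).round(1))
b=D[84:118,310:334].astype(int); print((b[...,2]))
E
```

```text
-0.0387 [319.5 114.9]
-0.02 [320.1 109.2]
-0.0047 [320.7 104.5]
0.01 [321.3  99.9]
0.0213 [321.7  96.3]
0.0523 [322.9  86.3]
85 [321.6  88.6]
90 [322.1  88.7]
95 [322.6  88.7]
100 [323.2  88.7]
105 [323.7  88.8]
110 [324.2  88.8]
[[ 13  12  13  12  14  51  49  12  10  11  68  97  97  98  96  97  64  12
   11  10  12  39  80  95]
 [ 16  11  11  10   9  14  13  13  15   7  71  96  97  97  98  96  63  12
   10  13  10  66  97  84]
 [ 15  16  13  14  10  10  13  12  13  12  69  95  97  96  96  94  63  11
   12   6  11  51  74  49]
 [ 19  16  12  14  14  14  16  12  11   5  70  98  98  96  96  94  64   9
   13  14  13  16   8   8]
 [ 13  15  14  14  12  13  12  10  16  15  68  97  97  85  85  96  64  13
   15   9   8  10  14  12]
 [ 55  57  58  38  15  16  13  14  12  12  69  97  98  69  73  97  63  11
   10  13  15  13  10  11]
 [ 96  98  97  79  37  13  11   9  13  16  68  96  88  67  78  96  64  11
   10  13   9  15  10  12]
 [ 96  96  94  98  78  37  12  17  23  15  70  96  76  52  81  96  63  11
   11  11  10   9  10  40]
 [ 95  96  96  96  98  65  12  34  37  23  67  97  78  56  78 
[... 1864 characters left out ...]
95  96  98  96  97  98 100  72  52  63  63  81  96  96  98  98  96
   98  97  96  98  96  97]
 [ 98  98  99  96  97  97  96  96  75  57  66  64  80  97  96  96  96  97
   98  98  98  97  96  96]
 [ 96 100  95  97  94  98  96  97  80  63  61  64  82  95  97  98  98  97
   97  96  97  95  97  95]
 [ 95  97  95  96  97  98  98  98  77  57  61  58  79  97  95  96  97  97
   97  96  94  97  98  97]
 [ 97  96  98  98  97  96  97  96  83  70  77  74  84  97  96  97  97  96
   98  97  97  96  97  96]
 [ 95  97  98  98  97  98  97  96  96  99  96  97  97  98  94  98  98  96
   97  97  98  98  99  98]
 [ 99  96  99 100  95  96  99  96  97  97  95  95  97  97  98  96  95  98
   98  95  97  96  97  96]]
```

>>> drive_tool(
  increments=[
    [-2, 0, 0, 0.7],
    [-4, -1, 0, 1.3],
    [-4, -1, 10, 1.3],
    [-4, -1, 25, 1.3],
    [-4, -1, 40, 1.3],
    [-4, -1, 40, 1.3],
    [-4, -1, 40, 1.3],
  ],
)

```text
time_s: 8.1
eef_pos: [0.4668, -0.3526, 0.1484]
tool_rot: [-0.0, 0.754, 0.657, 0.0]
contact_force: [0.5, -0.3, -0.4]
gripper_width: 0.0172
grasp_force: 59.0
```

```bash
python3 - <<'E'
from h import *
go([.467,-.3525,.111],82)
im,d=imaging.grab_frame("side"); np.savez("side3.npz",im=im,d=d); it,dt=imaging.grab_frame("top"); np.savez("top3.npz",im=it,d=dt)
s=get_state(); p=s["eef_pos"]; u,v=proj("side",p).round().astype(int)
a=cv2.resize(im[v-30:v+40,u-30:u+30],(480,560),interpolation=cv2.INTER_CUBIC)
b=cv2.resize(it[200:245,330:380],(320,288),interpolation=cv2.INTER_CUBIC)
o=np.zeros((560,800,3),np.uint8);o[:,:480]=a;o[:288,480:]=b
cv2.imwrite("pics/s5.png",o)
z=lambda P:((proj("side",P)-[u-30,v-30]+.5)*8).round(1)
print("foot",z(p+[0,-.001,-.0387]),"tip@91",z(p+[0,.016,.0523]),"fixed",z([.4325,-.3385,.0965]),z([.4995,-.3375,.0965]),"sl",z([.4325,-.3695,.0965]),z([.4995,-.3685,.0965]))
E
```

```text
t 8.1 p [ 0.4668 -0.3526  0.1484] xang 82.2 tilt 0.01 F [ 0.5 -0.3 -0.4] w 0.0172 g 59.0
move [ 0.1  0.2 37.4] yaw 0.03
foot [232.8 331.8] tip@91 [253.2 132. ] fixed [313.5 395.1] [139.5 372.1] sl [322.7 356.3] [151.9 334.1]
```

View pics/s5.png

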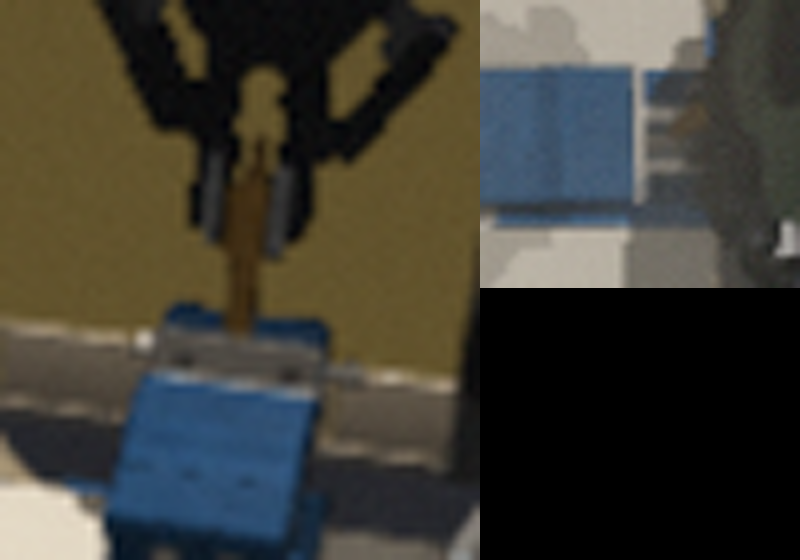

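The side crop shows the shank foot at (241,330), centred over the jaw plate that spans x 155–328. The top inset shows the point's tip at about (685,120), leaning towards the fixed jaw. I'll check the tip numerically, then lower.

```bash
python3 - <<'E'
from h import *
p=np.array([.4668,-.3526,.1484])
for a in(80,91,100): print(a,proj("top",p+[np.cos(np.radians(a))*.017,-.001+np.sin(np.radians(a))*.017,.0523]).round(1))
print("axis",proj("top",p+[0,-.001,.0523]).round(1))
T=np.load("top3.npz"); im=T["im"].astype(int); print((im[212:226,354:370,2]-im[212:226,354:370,0]))
D=np.load("side3.npz")["im"].astype(int); u,v=proj("side",p).round().astype(int); print(u,v)
print([ (a,proj("side",p+[np.cos(np.radians(a))*.017,-.001+np.sin(np.radians(a))*.017,.0523]).round(1).tolist()) for a in(80,91,100)])
print(D[v-18:v+14,u-12:u+12,2])
E
```

```text
80 [363.7 216.1]
91 [363.7 217.3]
100 [363.8 218.2]
axis [369.5 217.2]
[[  9  -9 -41 -35 -21  -4  -6  -3  -7   5   5   7   8   6   8  10]
 [ 10  -6 -44 -22  -5  -6  -5  -7   2   7   5  11   7   7   8   9]
 [ 11  -7 -38 -19  -8  -4  -6  -2   4   6   5   4   9   9   5  10]
 [ 11  -3 -17  -7  -6  -6  -7  -1   3  11   9   9  10   7   9   9]
 [ 12   2  -5   3   0   4   3   2  12  19  23  11   6  11   7   4]
 [ 11  16  11  12  12  13  11  16  23  25  27  19   7   6  10   9]
 [ 12  12  12  10  12  10  15  22  25  24  28  17   8   9   7   7]
 [ 11  11   3   2   1  10  20  27  24  25  23  16   7   7   5   7]
 [ 10  11   3   1   1  12  22  25  23  16  13  12   7   7   6   8]
 [ 10  13  11  10   9  14  16  16  10   6   4   5   5   5   4   7]
 [  9  15  11  12  12   9  12  10   6   7   8   8   6   3   5   7]
 [ 12  12   9   8   5   3  10   6   6   7   3   9   7   5   5   5]
 [  9  11   2   4   4   4   7   4   6   7  10  10   5   9   6  10]
 [  8  14  14   8  12  14  11  13   9   6  10   7   6   7   6   5]]
320 115
[(80, [320.2, 101.1]), (91, [321.3, 101.3]), (100, [322.2, 101.3])]
[[ 13  11  14 
[... 2518 characters left out ...]
97  97  89  75  76  75  87  97  97  79  61  63  50  73  97  96  97
   98  99  98  98  96  97]
 [ 96  98  87  54  19  21  18  55  77  78  71  62  63  45  72  97  98  97
   97  98  99  98  97  97]
 [ 97  99  66  22  25  23  24  24  24  38  56  63  64  47  58  77  78  78
   78  75  78  77  91  97]
 [ 98  94  70  54  48  35  32  28  25  34  55  64  62  47  27  23  22  26
   27  23  23  22  55  88]
 [144  94  78  85  77  65  63  63  64  65  66  73  72  54  35  29  24  25
   26  24  27  27  23  68]
 [177 103  79  78  79  83  87  91  97  92  83  84  86  74  66  70  62  56
   57  51  36  32  22  68]
 [127  84  79  76  74  74  79  77  78  82  78  80  86  87  91  97  92  83
   83  81  70  63  43  72]]
```

>>> drive_tool(
  increments=[
    [0, 0, 8, 0],
    [0, 0, 16, 0],
    [0, 0, 16, 0],
    [0, 0, 16, 0],
  ],
)

```text
time_s: 8.6
eef_pos: [0.4666, -0.3527, 0.1319]
tool_rot: [-0.0, 0.754, 0.657, -0.0]
contact_force: [-0.6, 0.8, -1.2]
gripper_width: 0.0169
grasp_force: 59.0
```

>>> drive_tool(
  increments=[
    [0, 0, 6, 0],
    [0, 0, 12, 0],
    [0, 0, 17, 0],
    [0, 0, 20, 0],
    [0, 0, 20, 0],
    [0, 0, 20, 0],
    [0, 0, 20, 0],
  ],
)

```text
time_s: 9.3
eef_pos: [0.4668, -0.3528, 0.1124]
tool_rot: [0.0, 0.754, 0.657, 0.0]
contact_force: [-0.5, -0.1, -1.0]
gripper_width: 0.0175
grasp_force: 59.0
```

```bash
python3 - <<'E'
from h import *
go([.467,-.3525,.111],82)
im,d=imaging.grab_frame("side"); it,dt=imaging.grab_frame("top")
p=get_state()["eef_pos"]; u,v=proj("side",p).round().astype(int)
a=cv2.resize(im[v-30:v+40,u-30:u+30],(480,560),interpolation=cv2.INTER_CUBIC)
b=cv2.resize(it[205:235,345:375],(320,320),interpolation=cv2.INTER_CUBIC)
o=np.zeros((560,800,3),np.uint8);o[:,:480]=a;o[:320,480:]=b
cv2.imwrite("pics/s6.png",o)
zt=lambda P:((proj("top",P)-[345,205]+.5)*320/30+[480,0]).round(0)
print("top pred foot",zt(p+[0,-.001,-.0387]),"shoulder",zt(p+[0,-.001,-.0047]),"tip",zt(p+[0,.016,.0523]))
z=lambda P:((proj("side",P)-[u-30,v-30]+.5)*8).round(0)
print("side shoulder front",z(p+[0,.009,-.0047]),"tip",z(p+[0,.016,.0523]),"fixed mid",z([.466,-.338,.0965]),"body top",z([.466,-.334,.0985]))
E
```

```text
t 9.3 p [ 0.4668 -0.3528  0.1124] xang 82.1 tilt 0.02 F [-0.5 -0.1 -1. ] w 0.0175 g 59.0
move [0.3 0.2 1.4] yaw 0.02
top pred foot [620. 175.] shoulder [652. 165.] tip [648. 147.]
side shoulder front [237. 262.] tip [251. 136.] fixed mid [234. 296.] body top [233. 296.]
```

View pics/s6.png

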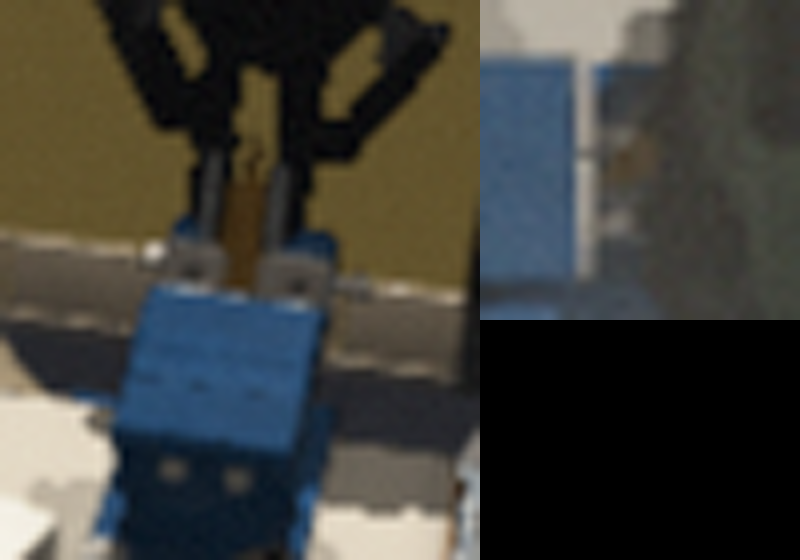

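The side crop shows the shank entering the gap at (240,290), near mid-length of the jaws, with the barrel above the jaw tops. The top inset shows the brass at (632,157), inside the gap and clear of the fixed plate at about x=597. There is no contact force, so I'm handing in.

```bash
python3 -c "
from cell import order
print(order.close_job())"
```

```text
the job is handed in; nothing more can be done
None
```

I lifted the bent brass spike out of the block and handed the job in still holding it upright in the open vice: shank about midway between the jaws, barrel about 11 mm above the jaw tops, point leaning towards the fixed jaw (square to within a few degrees by my measurement), no contact force beyond the grip, at about 9.4 s of the 40 s.

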